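# Square up a bangle tray on a market stall and fill it

### The job

Push the empty wooden tray flush into the aluminium corner stop, then check it by pressing the steel square, held in the gripper, snugly over the tray's free corner so that it bears on both outer faces. Next put the square down, lay all the bangles flat in the tray, and check the same corner with the square once more. Finish with the tray still flush in the stop and the square lying flat back on its cork pad, and leave the canister and the white box alone.

Things in the scene. Friction and masses are not known exactly. Their poses are not given: they have to be found in the camera images.
- stop: Fixed L of two aluminium rails, 15 mm thick, 20 mm high. Origin: on the counter where the tray's centre lies when home. Inner faces, in its own axes: x = +100 mm (y from -65 to 100) and y = +85 mm (x from -75 to 100): push the tray to +x and +y. The home tray's free corner is then at (-100, -85) mm. Its yaw varies; the open side faces roughly the robot.
- tray: Wooden tray 200 (x) x 170 (y) x 24 mm, 0.5 kg, walls 7, floor 5 mm; origin under its centre, z up. A 10 mm divider along x at y = 0 rises for x = -30 to 30 as a grip, top at 54 mm. Channels 186 x 73 mm at y = +-41.5 take two bangles each, end to end. Starts 40 to 70 mm short of home both ways, up to 0.35 rad askew; home, its x lies along the stop's x (as at the start, or half turned).
- tray_corner0 (a point): the tray's outer corner at x = -100, y = -85 mm in tray axes, 10 mm above its underside.
- tray_corner1 (a point): the tray's outer corner at x = +100, y = +85 mm in tray axes, 10 mm above its underside.
- square: Steel square, 0.3 kg, two arms 18 mm wide, 18 high. Origin: inner corner, underside; z up. Inner faces 100 mm long: y = 0 (arm along +x, y -18 to 0) and x = 0 (arm along +y, x -18 to 0). Handle: wooden post 24 x 24 mm centred at (-14, -14), turned 45 deg, top at 70 mm. To check: axes along the stop's, origin at the tray's free corner, underside under 12 mm up; press some 5 N for 0.5 s.
- square_heel (a point): the square's inner corner, 10 mm above its underside.
- square_mid (a point): point of the square at (41, 41, 0) mm in its axes: the middle of its outline.
- pad: Fixed cork pad 200 x 200 mm, 3 mm thick, on which the square starts and ends; origin at the centre of its underside on the counter.
- mat: Fixed grey mat 220 x 220 mm, 3 mm thick, on which the bangles start; origin at the centre of its underside. Mat and pad stand one on the robot's left, one on its right, either way round.
- bangle0: Loose plain metal bangle (one of four alike, two to four are present), a ring of outer diameter 64, inner diameter 48, height 16 mm, 60 g; origin at the centre of its underside, z its axis. Starts flat on the mat.
- bangle1: Loose plain metal bangle (one of four alike, two to four are present), a ring of outer diameter 64, inner diameter 48, height 16 mm, 60 g; origin at the centre of its underside, z its axis. Starts flat on the mat.
- bangle2: Loose plain metal bangle (one of four alike, two to four are present), a ring of outer diameter 64, inner diameter 48, height 16 mm, 60 g; origin at the centre of its underside, z its axis. Starts flat on the mat.
- bangle3: Loose plain metal bangle (one of four alike, two to four are present), a ring of outer diameter 64, inner diameter 48, height 16 mm, 60 g; origin at the centre of its underside, z its axis. Starts flat on the mat.
- canister: Closed steel canister, 116 mm across, 120 mm tall, beyond the stop; origin under its centre. To be left alone.
- partsbox: Open white plastic box of odd metal parts, 120 x 170 x 40 mm, beyond the stop; origin under its centre. To be left alone.
Not all that is in view belongs to the job. Leave any orange, turquoise or yellow look-alike of the bangle1 alone.

How it is judged (in metres and radians):
On the way, in this order (a step that is already met when the one before it is completed fails the run):
1. the tray is flush in the corner stop, the square not touching it (x of tray in the frame of stop between -0.003 and 0.003 m and y of tray in the frame of stop between -0.003 and 0.003 m and angle between the x axis of tray and the x axis of stop, either way round below 0.02 rad and height (world z) of tray below 0.003 m and contact force between square and tray below 0.3 N), for 0.2 s.
2. the held square is pressed over the flush tray's free corner, bearing on both faces (x of tray in the frame of stop between -0.003 and 0.003 m and y of tray in the frame of stop between -0.003 and 0.003 m and angle between the x axis of tray and the x axis of stop, either way round below 0.02 rad and height (world z) of tray below 0.003 m and contact force between square and tray above 2 N and contact force between the fingers and square above 1 N and angle between the x axis of square and the x axis of tray, either way round below 0.03 rad and angle between square's own z axis and vertical below 0.1 rad and height (world z) of square below 0.012 m and (horizontal distance between square_heel and tray_corner0 below 0.003 m or horizontal distance between square_heel and tray_corner1 below 0.003 m)), for 0.3 s.
3. every bangle lies in the tray (x of bangle0 in the frame of tray between -0.07 and 0.07 m and y of bangle0 in the frame of tray between -0.06 and 0.06 m and z of each of bangle0, bangle1, bangle2, bangle3 in the frame of tray below 0.03 m and angle between the z axis of each of bangle0, bangle1, bangle2, bangle3 and the z axis of tray, either way round below 0.2 rad and x of bangle1 in the frame of tray between -0.07 and 0.07 m and y of bangle1 in the frame of tray between -0.06 and 0.06 m and x of bangle2 in the frame of tray between -0.07 and 0.07 m and y of bangle2 in the frame of tray between -0.06 and 0.06 m and x of bangle3 in the frame of tray between -0.07 and 0.07 m and y of bangle3 in the frame of tray between -0.06 and 0.06 m), for 0.2 s.
4. with the bangles in the tray, the held square is pressed over the free corner again (all of step 2 and all of step 3), for 0.3 s.
At the end, for the whole second after the job is handed in: The tray is home in the stop (within 3 mm each way, 0.02 rad), every bangle present lies flat inside it, the square lies flat on the cork pad, all released and at rest (all of step 3 and x of tray in the frame of stop between -0.003 and 0.003 m and y of tray in the frame of stop between -0.003 and 0.003 m and angle between the x axis of tray and the x axis of stop, either way round below 0.02 rad and height (world z) of tray below 0.003 m and x of square_mid in the frame of pad between -0.055 and 0.055 m and y of square_mid in the frame of pad between -0.055 and 0.055 m and angle between square's own z axis and vertical below 0.1 rad and height (world z) of square below 0.008 m and linear speed of each of tray, square, bangle0, bangle1, bangle2, bangle3 below 0.02 m/s); the robot touches nothing.
It fails at once if the steel canister is shifted or tipped (distance of canister from where it was at the start of the episode above 0.03 m or angle between canister's own z axis and vertical above 0.3 rad).
It fails at once if the white parts box is shifted or tipped (distance of partsbox from where it was at the start of the episode above 0.03 m or angle between partsbox's own z axis and vertical above 0.3 rad).
Of bangle0, bangle1, bangle2, bangle3 only 2 to 4 are there at a start; the rules pass over those that are not, and their reading is None.
At some moment in a run one of bangle0, bangle1, bangle2, bangle3 may be knocked a few centimetres aside while the robot is not near it.
Once in a run the grip may slacken for a moment while it holds something.
It also fails if it takes over 210 s, if anything falls off the work surface, if the arm or the gripper's body presses on something with over 40 N, if the wrist force passes 120 N, or if a joint passes its speed limit or range.

### The arm

A 6-joint arm with a two-finger parallel gripper is mounted at the origin on the work surface. World frame = base frame: x ahead of the robot, y to its left, z up, the work surface at z = 0. Lengths are in m, angles in degrees, forces in N, time in s.
With the tool pointing down it reaches from about 0.4 to 0.825 m from the base axis. Payload 7 kg.
Tool frame: the origin (TCP) lies on the centre line of the jaws, within the pads' length; the fingertips stand 19 mm ahead of it and the grasp point (between the pads) is the TCP; z points along the fingers, y is the line along which they close (so a half turn about z gives the same grasp; the last joint's range is limited). The gripper opens to 88 mm and grips with 3 to 60 N. Pads are 19 mm wide; open, the fingers measure 130 mm over their backs; the gripper's body (78 mm by 193 mm) begins 47 mm behind the grasp point.
Start: joints at [80.85, 20.546, 0.682, 0, -70.136, -16.507], TCP at [0.292, 0.608, 0.246] pointing down, gripper open.
Joint ranges: [-176.03, 176.03], [-82.01, 121.73], [-58.28, 71.71], [-173.87, 95.51], [-174.79, -0.11], [-173.66, 173.66]. Speed limits (degrees/s): [136.94, 136.94, 172.46, 180, 180, 180].

### API

Orientations are given as [roll, pitch, yaw] about the fixed x, y, z axes, in that order (R = Rz(yaw) Ry(pitch) Rx(roll)).
In Python, from plant import get_state, capture, close_job gives the robot as it stands.
- The arm moves only by the tool apply_moves, never from a script. Its argument "targets" is a list of rows, each a list of 7 numbers: the opening, from 0 (shut) to 1 (fully open), then the shift along the tool's x, y, z normalised to -1 to 1, where 1 is 1000 mm, then the turn, a rotation vector about the tool's x, y, z normalised to -1 to 1, where 1 is 90 degrees. In form: [[claw, tx, ty, tz, ax, ay, az], ...]. A call has 1 to 20 rows; each row shifts and turns the commanded pose from where the row before left it, along the tool's axes as they then stand; what a row does not reach is not made up. A row lasts 1/12 s, in which the tool goes at most 41.7 mm and 7.16 degrees, less where a joint would pass 70% of its speed; a pose out of reach is approached as far as the arm can. A call with a number of a shift or a turn outside -1 to 1 is refused whole. A call with a gripper value outside its range is refused whole. The fingers move at their own pace and stop on an object; "newtons" is the grip in N (left out, the last holds). Time passes only in rows, so rows that do not move let the fingers close. It gives the time, the measured TCP pose, the force, the opening and the grip force at its end, in the units of the state.
- get_state(): the state, without advancing time (a new reading comes with each control period).
- capture(name): name is "scene" or "top"; returns a dict with "frame" (384x512x3 uint8, red, green, blue), "range_z" (384x512 float32, m along the optical axis (not along the pixel's ray), 0 where there is no reading), "camera_matrix" (3x3 intrinsics, pixels), "T" (4x4, takes a point from camera to world coordinates). Camera axes: x right, y down, z forward; pixel columns grow to the right and rows downward; lengths in m; the calibration is good to about 2 mm. A picture is of the moment at which its call begins.
- close_job(): hands the job in; it is judged then, once.
The state is a dict: "time_s": time; "joints": joint angles; "qd": joint speeds; "joint_torque": joint torques, N m; "tcp_pos": TCP position; "eef_rot": TCP orientation; "contact_force": force on the tool from outside, world axes, zero at the start; "moment": the same for the moment, N m; "gripper_width": finger opening in m; "gripper_force": force on a finger pad.
Only numpy, scipy, OpenCV 4.12 (cv2) and the standard library are available. Lean on these libraries where they do the work, as an engineer would, in place of code of your own. Each camera call takes 0.05 s, during which the arm holds its last target. There are 200 camera calls.

## Working session

There is one attempt and no reset: what is moved stays moved. The work goes in short steps, Python scripts to look and compute and a tool call to move; the robot and the scene stay as the last step left them, time stands still between calls to the robot, and variables do not carry over. Pictures are saved under pics/ and viewed, at most 14 in all, crops included, and the job is handed in when it is done.

Besides the shell and the picture viewer there is one more tool, called after "Request:" as name(argument=value, ...) on one line, values as JSON. apply_moves: Moves the arm, as the interface text tells. Scaled input: -1 to 1 covers 1000 mm each way for a shift and 90 degrees each way for a turn. Its arguments: {"type":"object","properties":{"targets":{"type":"array","items":{"type":"array","items":{"type":"number"}}},"newtons":{"type":"number"}},"required":["targets"]}

```bash
ls; mkdir -p pics; python3 - <<'E'
from plant import *
import cv2,numpy as np
print(get_state())
for n in("scene","top"):
    c=capture(n);cv2.imwrite(f"pics/{n}0.png",c["frame"][:,:,::-1]);np.savez(f"{n}0.npz",**c)
    print(n,c["camera_matrix"].round(1).tolist(),c["T"].round(3).tolist())
E
```

```text
pics
{'time_s': 0.0, 'joints': array([ 8.08504798e+01,  2.05940729e+01,  6.34421831e-01, -2.07079416e-02,
       -7.01349134e+01, -1.65057192e+01]), 'qd': array([-0.00059724,  0.06070115, -0.07537945, -0.02962041,  0.11774574,
       -0.05963897]), 'joint_torque': array([-1.11808067e-04, -5.82728577e+01,  2.93045461e+01,  6.99710771e+00,
        6.76569500e-03, -1.66954387e-04]), 'tcp_pos': array([0.29207926, 0.60803879, 0.24459595]), 'eef_rot': array([ 1.79903801e+02, -8.20516600e-03, -2.56622853e+01]), 'contact_force': array([-0.11949717, -0.4497928 ,  0.4595282 ]), 'moment': array([-0.01425747,  0.00442863, -0.0016706 ]), 'gripper_force': 0.0, 'gripper_width': 0.08751913395386868}
scene [[470.7, 0.0, 249.6], [0.0, 470.7, 188.1], [0.0, 0.0, 1.0]] [[0.544, 0.468, -0.697, 1.66], [0.839, -0.326, 0.436, -0.716], [-0.023, -0.821, -0.57, 0.911], [0.0, 0.0, 0.0, 1.0]]
top [[436.5, 0.0, 264.7], [0.0, 436.5, 191.7], [0.0, 0.0, 1.0]] [[0.014, -0.995, 0.1, 0.431], [-1.0, -0.016, -0.017, -0.052], [0.019, -0.1, -0.995, 1.502], [0.0, 0.0, 0.0, 1.0]]
```

View pics/top0.png

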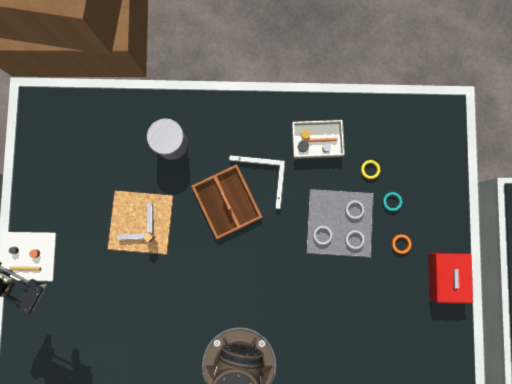

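View pics/scene0.png

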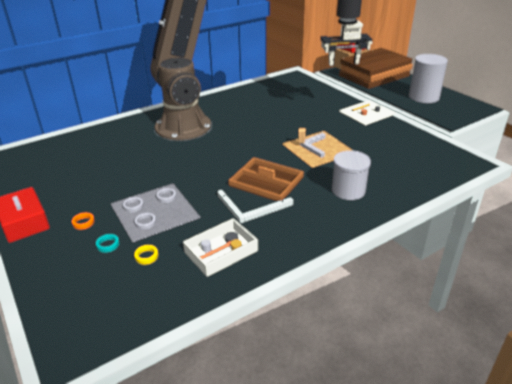

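Top view: the stop's corner is at (283,162), with its rails running left and down. The tray is at (227,202), the square on the pad with its handle at (149,237), and the mat at (340,222).

Ring candidates are grey (355,210), (322,235) and (355,240) on the mat, plus yellow (371,170), turquoise (393,202) and orange (402,244). The three grey ones fit: plain metal and lying on the mat. The coloured ones are look-alikes.

```bash
cat > h.py <<'E'
from plant import *
import cv2,numpy as np
def load(n): return dict(np.load(n))
def ray(c,uv,z):
    uv=np.asarray(uv,float).reshape(-1,2);K=c["camera_matrix"];T=c["T"]
    d=np.c_[(uv-K[:2,2])/[K[0,0],K[1,1]],np.ones(len(uv))]@T[:3,:3].T
    z=np.broadcast_to(z,len(uv))
    return T[:3,3]+d*((z-T[2,3])/d[:,2])[:,None]
def cloud(c):
    h,w=c["range_z"].shape;u,v=np.meshgrid(np.arange(w),np.arange(h));K=c["camera_matrix"];T=c["T"]
    Z=c["range_z"];P=np.stack([(u-K[0,2])/K[0,0]*Z,(v-K[1,2])/K[1,1]*Z,Z],-1)
    return P@T[:3,:3].T+T[:3,3]
def blobs(m,amin=30):
    cs,_=cv2.findContours(m.astype(np.uint8),cv2.RETR_EXTERNAL,cv2.CHAIN_APPROX_NONE)
    return [k for k in cs if cv2.contourArea(k)>amin]
def grab(n,name):
    c=capture(n);np.savez(name,**c);return c
E
python3 - <<'E'
from h import *
c=load("top0.npz");f=c["frame"];P=cloud(c)
hsv=cv2.cvtColor(f,cv2.COLOR_RGB2HSV)
for n,p in dict(tray=(205,205),trayfl=(240,195),rail=(260,160),square=(151,215),handle=(149,238),cork=(125,210),ring=(347,210),mat=(320,200),counter=(200,250)).items():
    u,v=p;print(n,hsv[v,u],P[v,u].round(3))
im=cv2.resize(f[140:270,95:425],None,fx=2.4,fy=2.4,interpolation=cv2.INTER_CUBIC)
cv2.imwrite("pics/crop1.png",im[:,:,::-1])
E
```

```text
tray [ 12 149  94] [0.531 0.126 0.012]
trayfl [ 12 151 108] [0.568 0.007 0.01 ]
rail [ 68   4 245] [ 0.689 -0.06   0.017]
square [120   6 220] [0.494 0.305 0.022]
handle [ 18 104 240] [0.417 0.297 0.072]
cork [ 17 117 232] [0.51  0.399 0.002]
ring [125   7 212] [ 0.521 -0.358  0.023]
mat [135   7 148] [ 0.556 -0.269 -0.   ]
counter [90 50 61] [0.378 0.14  0.   ]
```

View pics/crop1.png

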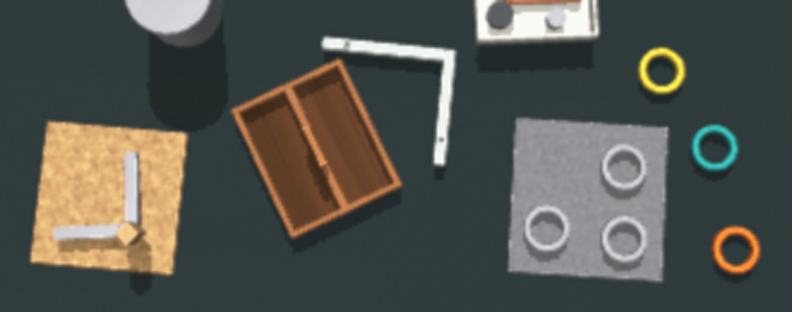

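```bash
python3 - <<'E'
from h import *
c=load("top0.npz");f=c["frame"];P=cloud(c);hsv=cv2.cvtColor(f,cv2.COLOR_RGB2HSV).astype(int);H,S,V=[hsv[...,i] for i in range(3)]
def roi(m,u0,v0,u1,v1):
    r=np.zeros(m.shape,bool);r[v0:v1,u0:u1]=1;return m&r
def rect(k,z):
    w=ray(c,k.reshape(-1,2),z)[:,:2].astype(np.float32);(cx,cy),(a,b),t=cv2.minAreaRect(w*1000)
    return np.round([cx,cy,a,b,t],1),cv2.boxPoints(cv2.minAreaRect(w*1000)).round(1).tolist()
k=max(blobs(roi((S>100)&(H<25),185,155,270,245)),key=cv2.contourArea);print("tray",*rect(k,.024))
k=max(blobs(roi((S<40)&(V>170),225,150,290,215)),key=cv2.contourArea);w=ray(c,k.reshape(-1,2),.02)[:,:2]*1000
a=cv2.approxPolyDP(w.astype(np.float32)[:,None],8,True)[:,0];print("stop",a.round(1).tolist())
k=max(blobs(roi((H>8)&(H<25)&(S>60)&(V>130),100,180,180,260)),key=cv2.contourArea);print("pad",*rect(k,.003))
k=max(blobs(roi((S<40)&(V>165),110,195,160,245)),key=cv2.contourArea);w=ray(c,k.reshape(-1,2),.021)[:,:2]*1000
print("square",cv2.approxPolyDP(w.astype(np.float32)[:,None],7,True)[:,0].round(1).tolist())
for k in blobs(roi((S<40)&(V>175),305,185,378,260)):
    (x,y),r=cv2.minEnclosingCircle((ray(c,k.reshape(-1,2),.019)[:,:2]*1000).astype(np.float32));print("ring",round(x,1),round(y,1),round(r,1))
# heights
m=roi((P[...,2]>.045),190,160,270,245);q=P[m];print("grip",m.sum(),q[:,:2].mean(0),q[:,2].max());np.set_printoptions(suppress=True)
e=np.linalg.eigh(np.cov(q[:,:2].T))[1][:,1];print(e)
m=roi((P[...,2]>.06),130,215,170,260);print("handle",m.sum(),P[m].mean(0))
E
```

```text
tray [544.7  52.7 204.3 173.7  26.6] [[414.5, 84.5], [492.29998779296875, -70.69999694824219], [674.9000244140625, 20.799999237060547], [597.0999755859375, 176.10000610351562]]
stop [[700.5999755859375, 43.70000076293945], [690.2000122070312, 43.5], [687.0999755859375, 19.399999618530273], [697.7000122070312, 12.800000190734863], [687.2999877929688, 9.100000381469727], [672.2999877929688, -128.5], [527.5999755859375, -116.4000015258789], [524.4000244140625, -126.69999694824219], [686.4000244140625, -138.6999969482422]]
pad [470.6 345.4 202.  202.   85.9] [[362.70001220703125, 251.89999389648438], [564.0999755859375, 237.39999389648438], [578.5999755859375, 438.8999938964844], [377.20001220703125, 453.3999938964844]]
square [[530.9000244140625, 320.3999938964844], [439.8999938964844, 316.70001220703125], [436.79998779296875, 303.1000061035156], [531.0999755859375, 306.8999938964844]]
ring 423.7 -385.5 31.7
ring 437.5 -275.0 31.6
ring 526.0 -384.8 31.0
grip 85 [0.50770055 0.01840463] 1.5017116383535036
[-0.74548876 -0.6665182 ]
handle 67 [0.42269811 0.26959652 0.20046893]
```

```bash
python3 - <<'E'
from h import *
np.set_printoptions(suppress=True,precision=4)
for n in("top","scene"):
    c=load(n+"0.npz");P=cloud(c);X,Y,Z=np.moveaxis(P,-1,0);hsv=cv2.cvtColor(c["frame"],cv2.COLOR_RGB2HSV).astype(int);H,S,V=[hsv[...,i] for i in range(3)]
    m=(abs(X-.545)<.15)&(abs(Y-.053)<.15)&(Z>.042)&(Z<.07);q=P[m];e=np.linalg.eigh(np.cov(q[:,:2].T))
    print(n,"grip",m.sum(),np.median(q,0),e[0]**.5,e[1][:,1])
    m=(abs(X-.42)<.06)&(abs(Y-.30)<.06)&(Z>.062)&(Z<.085);print("handle",m.sum(),P[m].mean(0) if m.any() else 0)
    for z,(x,y) in dict(h=(.42,.297)).items():
        m=(abs(X-x)<.05)&(abs(Y-y)<.05)&(Z>.03);print(m.sum(),P[m].mean(0) if m.any() else 0)
    m=(abs(X-.47)<.1)&(abs(Y-.345)<.1)&(S<45)&(V>140)&(Z>.0)
    for k in blobs(m): print("sq",cv2.approxPolyDP((ray(c,k.reshape(-1,2),.021)[:,:2]*1000).astype(np.float32)[:,None],6,True)[:,0].round(0).tolist())
E
```

```text
top grip 57 [0.5461 0.052  0.0538] [0.003  0.0177] [-0.8867 -0.4623]
handle 60 [0.4219 0.3015 0.0727]
83 [0.422  0.2996 0.0652]
sq [[430.0, 326.0], [429.0, 396.0], [418.0, 416.0], [412.0, 412.0], [416.0, 332.0]]
sq [[534.0, 314.0], [531.0, 320.0], [440.0, 317.0], [437.0, 303.0], [524.0, 303.0]]
scene grip 66 [0.5495 0.0495 0.0506] [0.0037 0.0181] [-0.8885 -0.4588]
handle 30 [0.4249 0.2961 0.0685]
77 [0.4276 0.2935 0.0539]
sq [[417.0, 412.0], [417.0, 327.0], [435.0, 297.0], [520.0, 301.0], [547.0, 288.0], [553.0, 297.0], [539.0, 314.0], [457.0, 314.0], [447.0, 342.0], [449.0, 385.0]]
```

Request:
apply_moves(targets=[[0.6,0.02935,0.02445,0,0,0,0],[0.6,0.02935,0.02445,0,0,0,0],[0.6,0.02935,0.02445,0,0,0,0],[0.6,0.02935,0.02445,0,0,0,0],[0.6,0.02935,0.02445,0,0,0,0],[0.6,0.02935,0.02445,0,0,0,0],[0.6,0.02935,0.02445,0,0,0,0],[0.6,0.02935,0.02445,0,0,0,0],[0.6,0.02935,0.02445,0,0,0,0],[0.6,0.02935,0.02445,0,0,0,0],[0.6,0.02935,0.02445,0,0,0,0],[0.6,0.02935,0.02445,0,0,0,0],[0.6,0.02935,0.02445,0,0,0,0],[0.6,0.02935,0.02445,0,0,0,0],[0.6,0.02935,0.02445,0,0,0,0],[0.6,0.02935,0.02445,0,0,0,0]])

```text
time_s: 1.43
tcp_pos: [0.5464, 0.0506, 0.2455]
eef_rot: [-180.0, 0.0, -25.7]
contact_force: [1.2, 1.1, 0.1]
gripper_width: 0.0522
gripper_force: 0.0
```

Request:
apply_moves(targets=[[0.6,0,0,0,0,0,0.0785],[0.6,0,0,0,0,0,0.0785],[0.6,0,0,0,0,0,0.0785],[0.6,0,0,0,0,0,0.0785],[0.6,0,0,0,0,0,0.0785],[0.6,0,0,0,0,0,0.0785],[0.6,0,0,0,0,0,0.0785],[0.6,0,0,0,0,0,0.0785],[0.6,0,0,0,0,0,0.0785],[0.6,0,0,0,0,0,0.0785],[0.6,0,0,0,0,0,0.0785],[0.6,0,0,0,0,0,0.0785],[0.6,0,0,0,0,0,0.0785],[0.6,0,0,0,0,0,0.0785],[0.6,0,0,0,0,0,0.0785],[0.6,0,0,0,0,0,0.0785],[0.6,0,0,0,0,0,0.0785],[0.6,0,0,0,0,0,0.0785],[0.6,0,0,0,0,0,0],[0.6,0,0,0,0,0,0]])

```text
time_s: 3.1
tcp_pos: [0.546, 0.0524, 0.2453]
eef_rot: [180.0, -0.0, -152.6]
contact_force: [0.2, 0.7, -0.2]
gripper_width: 0.0525
gripper_force: 0.0
```

```bash
cat > go.py <<'E'
import sys
from h import *
# go.py x y z yaw (mm,deg) -> totals in tool axes, normalised, from the measured pose
s=get_state();p=s["tcp_pos"]*1000;r=s["eef_rot"];yaw=r[2]
print("t",round(s["time_s"],2),"p",p.round(1),"rpy",r.round(2),"F",s["contact_force"].round(1),"w",round(s["gripper_width"]*1000,1),"g",round(s["gripper_force"],1),"j6",s["joints"][5].round(0))
if len(sys.argv)>4:
    x,y,z,t=map(float,sys.argv[1:5]);d=np.array([x,y,z])-p;a=np.deg2rad(yaw);c,n=np.cos(a),np.sin(a)
    dy=(t-yaw+180)%360-180
    print("tx %.4f ty %.4f tz %.4f az %.4f (shift first, then turn)"%((c*d[0]+n*d[1])/1000,(n*d[0]-c*d[1])/1000,-d[2]/1000,-dy/90))
E
python3 go.py 546 52 40 -152.9
```

```text
t 3.1 p [546.   52.4 245.3] rpy [ 1.7999e+02 -3.0000e-02 -1.5260e+02] F [ 0.2  0.7 -0.2] w 52.5 g 0.0 j6 -89.0
tx 0.0002 ty -0.0004 tz 0.2053 az 0.0033 (shift first, then turn)
```

Request:
apply_moves(targets=[[0.5,0,0,0.03,0,0,0],[0.5,0,0,0.03,0,0,0],[0.5,0,0,0.03,0,0,0],[0.5,0,0,0.03,0,0,0],[0.5,0,0,0.03,0,0,0],[0.5,0,0,0.025,0,0,0],[0.5,0,0,0.015,0,0,0],[0.5,0,0,0.0105,0,0,0],[0.5,0,0,0.005,0,0,0],[0,0,0,0,0,0,0],[0,0,0,0,0,0,0],[0,0,0,0,0,0,0],[0,0,0,0,0,0,0],[0,0,0,0,0,0,0],[0,0,0,0,0,0,0]], newtons=25)

```text
time_s: 4.35
tcp_pos: [0.5465, 0.0527, 0.0408]
eef_rot: [180.0, 0.1, -152.8]
contact_force: [-1.2, -0.3, 5.1]
gripper_width: 0.0098
gripper_force: 25.0
```

```bash
python3 go.py 546 52 40 -94.3; python3 -c "
from plant import *;print(get_state()['joints'].round(1))"
```

```text
t 4.35 p [546.5  52.7  40.8] rpy [ 1.8000e+02  8.0000e-02 -1.5282e+02] F [-1.2 -0.3  5.1] w 9.8 g 25.0 j6 -89.0
tx 0.0008 ty -0.0004 tz 0.0008 az -0.6502 (shift first, then turn)
[ 25.9  21.5 -29.2  -0.  -39.2 -88.8]
```

Request:
apply_moves(targets=[[0,0,0,0,0,0,-0.05],[0,0,0,0,0,0,-0.05],[0,0,0,0,0,0,-0.05],[0,0,0,0,0,0,-0.05],[0,0,0,0,0,0,-0.05],[0,0,0,0,0,0,-0.05],[0,0,0,0,0,0,-0.05],[0,0,0,0,0,0,-0.05],[0,0,0,0,0,0,-0.05],[0,0,0,0,0,0,-0.05],[0,0,0,0,0,0,-0.05],[0,0,0,0,0,0,-0.05],[0,0,0,0,0,0,-0.05],[0,0,0,0,0,0,0],[0,0,0,0,0,0,0]])

```text
time_s: 5.6
tcp_pos: [0.5467, 0.0526, 0.0408]
eef_rot: [-179.9, 0.0, -94.4]
contact_force: [-0.9, 1.1, 6.4]
gripper_width: 0.0099
gripper_force: 25.1
```

Request:
apply_moves(targets=[[0,0.01,-0.008,0,0,0,0],[0,0.01,-0.008,0,0,0,0],[0,0.01,-0.008,0,0,0,0],[0,0.01,-0.008,0,0,0,0],[0,0.01,-0.008,0,0,0,0],[0,0,0,0,0,0,0],[0,0,0,0,0,0,0]])

```text
time_s: 6.18
tcp_pos: [0.5836, -0.0012, 0.0408]
eef_rot: [-179.9, -0.0, -94.5]
contact_force: [2.9, -4.5, 5.4]
gripper_width: 0.0099
gripper_force: 25.0
```

```bash
cat > tray.py <<'E'
from h import *
c=grab("top","t1.npz");f=c["frame"];hsv=cv2.cvtColor(f,cv2.COLOR_RGB2HSV).astype(int);H,S,V=[hsv[...,i] for i in range(3)];P=cloud(c)
m=(S>100)&(H<25)&(abs(P[...,0]-.57)<.16)&(abs(P[...,1]-.02)<.16)&(P[...,2]<.07)
ks=blobs(m);k=np.vstack(ks)
w=(ray(c,k.reshape(-1,2),.024)[:,:2]*1000).astype(np.float32);r=cv2.minAreaRect(w);print(r,cv2.boxPoints(r).round(0).tolist())
cv2.imwrite("pics/t1.png",cv2.resize(f[100:260,150:350],None,fx=3,fy=3,interpolation=cv2.INTER_CUBIC)[:,:,::-1])
E
python3 tray.py; python3 go.py 597 -18 40 -94.3
```

```text
((584.485107421875, -3.967193603515625), (203.33570861816406, 174.09896850585938), 85.56108093261719) [[490.0, -99.0], [663.0, -112.0], [679.0, 91.0], [506.0, 104.0]]
t 6.23 p [583.5  -1.   40.8] rpy [-179.88   -0.    -94.47] F [ 2.4 -4.5  4.5] w 9.5 g 25.0 j6 -24.0
tx 0.0159 ty -0.0148 tz 0.0008 az -0.0019 (shift first, then turn)
```

View pics/t1.png

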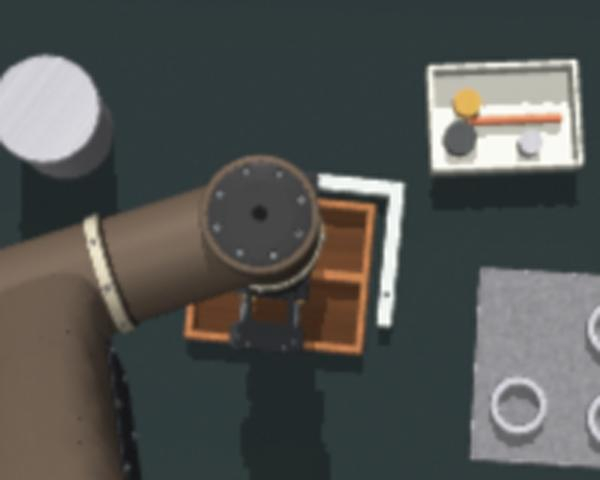

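The tray is now parallel to the stop, about 15 mm short each way. The rails are to the right of it (crop 395,250) and above it (360,185). Next I push it in.

Request:
apply_moves(targets=[[0,0.003,0,0,0,0,0],[0,0.003,0,0,0,0,0],[0,0.003,0,0,0,0,0],[0,0.003,0,0,0,0,0],[0,0.002,0,0,0,0,0],[0,0.001,0,0,0,0,0],[0,0,0,0,0,0,0]])

```text
time_s: 6.82
tcp_pos: [0.582, -0.0142, 0.0408]
eef_rot: [-179.9, 0.1, -94.4]
contact_force: [1.2, 3.3, 6.7]
gripper_width: 0.0097
gripper_force: 25.0
```

Request:
apply_moves(targets=[[0,0,-0.003,0,0,0,0],[0,0,-0.003,0,0,0,0],[0,0,-0.003,0,0,0,0],[0,0,-0.002,0,0,0,0],[0,0,-0.002,0,0,0,0],[0,0,-0.001,0,0,0,0],[0,0,0,0,0,0,0]])

```text
time_s: 7.4
tcp_pos: [0.5928, -0.0164, 0.0408]
eef_rot: [179.8, -0.0, -94.4]
contact_force: [-9.9, 0.9, 16.9]
gripper_width: 0.0097
gripper_force: 25.0
```

Request:
apply_moves(targets=[[0,0.001,0,0,0,0,0],[0,0.001,0,0,0,0,0],[0,0.001,0,0,0,0,0],[0,0.001,0,0,0,0,0],[0,0,0,0,0,0,0]])

```text
time_s: 7.82
tcp_pos: [0.5947, -0.018, 0.0408]
eef_rot: [-180.0, 0.2, -94.4]
contact_force: [-5.3, 12.2, 9.9]
gripper_width: 0.01
gripper_force: 25.0
```

Request:
apply_moves(targets=[[0,0,-0.001,0,0,0,0],[0,0,-0.001,0,0,0,0],[0,0,0,0,0,0,0]])

```text
time_s: 8.07
tcp_pos: [0.5948, -0.018, 0.0408]
eef_rot: [179.8, 0.1, -94.4]
contact_force: [-13.0, 15.7, 17.6]
gripper_width: 0.0097
gripper_force: 25.0
```

Request:
apply_moves(targets=[[0.4,0,0,0,0,0,0],[0.4,0,0,0,0,0,0],[0.4,0,0,0,0,0,0],[0.4,0,0,-0.01,0,0,0],[0.4,0,0,-0.03,0,0,0],[0.4,0,0,-0.03,0,0,0],[0.4,0,0,-0.03,0,0,0],[0.4,0,0,-0.03,0,0,0],[0.4,0,0,-0.03,0,0,0],[0.4,-0.03,0.03,0,0,0,0],[0.4,-0.03,0.03,0,0,0,0],[0.4,-0.03,0.03,0,0,0,0],[0.4,-0.03,0.03,0,0,0,0],[0.4,-0.03,0.03,0,0,0,0],[0.4,-0.03,0.03,0,0,0,0],[0.4,-0.03,0.0,0,0,0,0],[0.4,-0.03,0.0,0,0,0,0],[0.4,-0.03,0.0,0,0,0,0],[0.4,0,0,0,0,0,0]])

```text
time_s: 9.65
tcp_pos: [0.4414, 0.263, 0.2008]
eef_rot: [-179.9, 0.1, -94.2]
contact_force: [0.3, -0.4, 0.6]
gripper_width: 0.0347
gripper_force: 0.0
```

```bash
python3 tray.py; python3 go.py 421 301 200 -42.7
```

```text
((594.9971923828125, -19.850799560546875), (201.4466552734375, 173.33726501464844), 85.13843536376953) [[500.0, -113.0], [673.0, -128.0], [690.0, 73.0], [517.0, 88.0]]
t 9.7 p [440.8 260.9 200.4] rpy [-1.7998e+02  1.0000e-02 -9.4220e+01] F [-0.4 -0.3 -0.8] w 35.4 g 0.0 j6 -57.0
tx -0.0386 ty 0.0227 tz 0.0004 az -0.5724 (shift first, then turn)
```

View pics/t1.png

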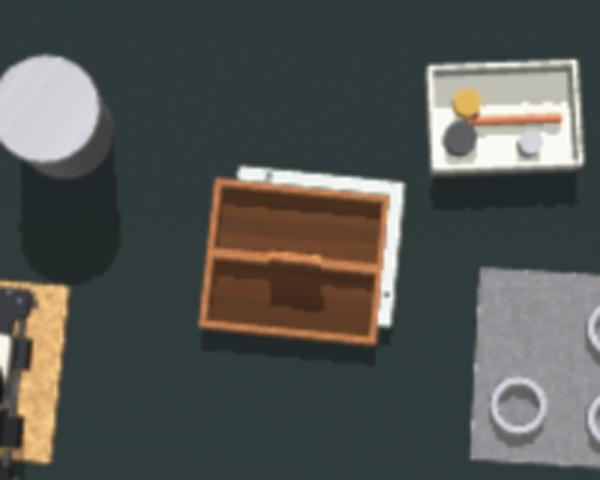

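Request:
apply_moves(targets=[[0.65,-0.0193,0.0114,0,0,0,0],[0.65,-0.0193,0.0113,0,0,0,0],[0.65,0,0,0,0,0,-0.0636],[0.65,0,0,0,0,0,-0.0636],[0.65,0,0,0,0,0,-0.0636],[0.65,0,0,0,0,0,-0.0636],[0.65,0,0,0,0,0,-0.0636],[0.65,0,0,0,0,0,-0.0636],[0.65,0,0,0,0,0,-0.0636],[0.65,0,0,0,0,0,-0.0636],[0.65,0,0,0,0,0,-0.0636],[0.65,0,0,0.03,0,0,0],[0.65,0,0,0.03,0,0,0],[0.65,0,0,0.02,0,0,0],[0.65,0,0,0,0,0,0],[0.65,0,0,0,0,0,0]])

```text
time_s: 11.03
tcp_pos: [0.4209, 0.2978, 0.1199]
eef_rot: [179.9, -0.0, -42.9]
contact_force: [0.3, 1.3, 0.4]
gripper_width: 0.0569
gripper_force: 0.0
```

```bash
python3 go.py 421 301 53 -42.7; python3 - <<'E'
from h import *
f=grab("scene","s1.npz")["frame"]
cv2.imwrite("pics/s1.png",cv2.resize(f[80:200,250:400],None,fx=4,fy=4,interpolation=cv2.INTER_CUBIC)[:,:,::-1])
E
```

```text
t 11.03 p [420.9 297.8 119.9] rpy [ 1.7987e+02 -4.0000e-02 -4.2860e+01] F [0.3 1.3 0.4] w 56.9 g 0.0 j6 -10.0
tx -0.0021 ty -0.0024 tz 0.0669 az -0.0018 (shift first, then turn)
```

View pics/s1.png

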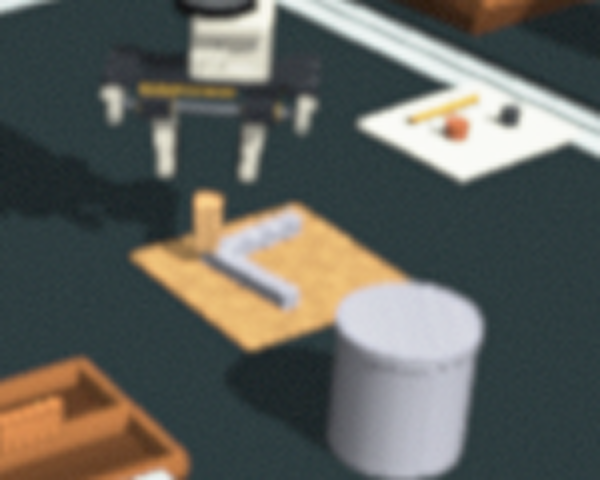

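The fingers at crop (165,150) and (248,155) straddle the handle at (208,215) along the square's diagonal.

Request:
apply_moves(targets=[[0.65,-0.001,-0.001,0.02,0,0,0],[0.65,-0.001,-0.001,0.02,0,0,0],[0.65,0,0,0.017,0,0,0],[0.65,0,0,0.01,0,0,0],[0.65,0,0,0,0,0,0],[0,0,0,0,0,0,0],[0,0,0,0,0,0,0],[0,0,0,0,0,0,0],[0,0,0,0,0,0,0],[0,0,0,0,0,0,0],[0,0,0,0,0,0,0],[0,0,0,0,0,0,0]], newtons=40)

```text
time_s: 12.08
tcp_pos: [0.421, 0.3019, 0.0536]
eef_rot: [-180.0, -0.0, -42.8]
contact_force: [-1.0, -0.3, 5.4]
gripper_width: 0.0239
gripper_force: 39.8
```

Request:
apply_moves(targets=[[0,0,0,-0.02,0,0,0],[0,0,0,-0.03,0,0,0],[0,0,0,-0.02,0,0,0],[0,0,0,0,0,0,0],[0,0,0,0,0,0,0]])

```text
time_s: 12.5
tcp_pos: [0.4209, 0.3021, 0.1236]
eef_rot: [-179.9, 0.0, -42.8]
contact_force: [0.8, -1.0, -4.1]
gripper_width: 0.0237
gripper_force: 39.8
```

```bash
python3 go.py 505.1 103 123 -139.5
```

```text
t 12.5 p [420.9 302.1 123.6] rpy [-1.799e+02  4.000e-02 -4.283e+01] F [ 0.8 -1.  -4.1] w 23.7 g 39.8 j6 -10.0
tx 0.1971 ty 0.0888 tz 0.0006 az 1.0741 (shift first, then turn)
```

Request:
apply_moves(targets=[[0,0.0279,0.0142,0,0,0,0],[0,0.0279,0.0142,0,0,0,0],[0,0.0279,0.0142,0,0,0,0],[0,0.0279,0.0142,0,0,0,0],[0,0.0279,0.0142,0,0,0,0],[0,0.0279,0.0142,0,0,0,0],[0,0,0,0,0,0,0],[0,0,0,0,0,0,0]])

```text
time_s: 13.17
tcp_pos: [0.4849, 0.1234, 0.1213]
eef_rot: [179.8, 0.1, -43.0]
contact_force: [0.4, 0.6, -2.4]
gripper_width: 0.0234
gripper_force: 40.0
```

Request:
apply_moves(targets=[[0,0,0,0,0,0,0.0671],[0,0,0,0,0,0,0.0671],[0,0,0,0,0,0,0.0671],[0,0,0,0,0,0,0.0671],[0,0,0,0,0,0,0.0671],[0,0,0,0,0,0,0.0671],[0,0,0,0,0,0,0.0671],[0,0,0,0,0,0,0.0671],[0,0,0,0,0,0,0.0671],[0,0,0,0,0,0,0.0671],[0,0,0,0,0,0,0.0671],[0,0,0,0,0,0,0.0671],[0,0,0,0,0,0,0.0671],[0,0,0,0,0,0,0.0671],[0,0,0,0,0,0,0.0671],[0,0,0,0,0,0,0.0671],[0,0,0,0,0,0,0],[0,0,0,0,0,0,0]])

```text
time_s: 14.67
tcp_pos: [0.4851, 0.126, 0.1222]
eef_rot: [180.0, -0.1, -139.2]
contact_force: [-0.2, 0.0, -3.7]
gripper_width: 0.0241
gripper_force: 40.0
```

```bash
python3 go.py 485.6 125.8 56 -139.5;  python3 - <<'E'
from h import *
f=grab("scene","s2.npz")["frame"];g=grab("top","t2.npz")["frame"]
a=cv2.resize(f[120:240,190:340],None,fx=2.6,fy=2.6,interpolation=cv2.INTER_CUBIC);b=cv2.resize(g[130:250,170:320],None,fx=2.6,fy=2.6,interpolation=cv2.INTER_CUBIC)
cv2.imwrite("pics/s2.png",np.hstack([a,b])[:,:,::-1])
E
```

```text
t 14.67 p [485.1 126.  122.2] rpy [ 1.7998e+02 -7.0000e-02 -1.3921e+02] F [-0.2  0.  -3.7] w 24.1 g 40.0 j6 -86.0
tx -0.0002 ty -0.0004 tz 0.0662 az 0.0033 (shift first, then turn)
```

View pics/s2.png

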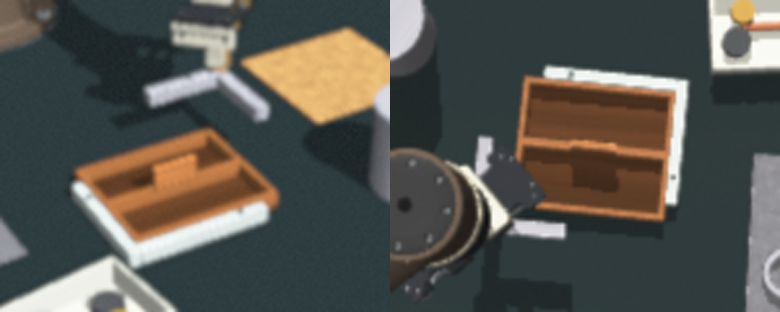

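Scene half: the square hangs level at (215,85), its arms opening toward the tray. Top half: the arms at (485,155) and (540,230) are parallel to the tray's sides and outside its corner at (520,205).

Request:
apply_moves(targets=[[0,0,0,0.02,0,0,0.0033],[0,0,0,0.02,0,0,0],[0,0,0,0.0155,0,0,0],[0,0,0,0.01,0,0,0],[0,0,0,0.0,0,0,0],[0,0,-0.006,0,0,0,0],[0,0,-0.006,0,0,0,0],[0,0,-0.006,0,0,0,0],[0,0,-0.006,0,0,0,0],[0,0,-0.001,0,0,0,0],[0,0,-0.001,0,0,0,0],[0,0,0,0,0,0,0]])

```text
time_s: 15.77
tcp_pos: [0.5027, 0.1054, 0.0577]
eef_rot: [-180.0, 0.0, -139.8]
contact_force: [0.1, 0.4, -3.7]
gripper_width: 0.0238
gripper_force: 40.0
```

```bash
python3 go.py 505.1 103 55.5 -139.5
```

```text
t 15.77 p [502.7 105.4  57.7] rpy [-1.8000e+02  2.0000e-02 -1.3977e+02] F [ 0.1  0.4 -3.7] w 23.8 g 40.0 j6 -84.0
tx -0.0003 ty -0.0034 tz 0.0022 az -0.0030 (shift first, then turn)
```

Request:
apply_moves(targets=[[0,0,-0.001,0.0015,0,0,0],[0,0,-0.001,0,0,0,0],[0,0,-0.001,0,0,0,0],[0,0,0,0,0,0,0]])

```text
time_s: 16.1
tcp_pos: [0.5045, 0.1034, 0.056]
eef_rot: [-180.0, -0.0, -139.7]
contact_force: [-0.4, 0.8, -2.8]
gripper_width: 0.0235
gripper_force: 40.0
```

Request:
apply_moves(targets=[[0,0,-0.001,0,0,0,0],[0,0,-0.001,0,0,0,0],[0,0,0,0,0,0,0]])

```text
time_s: 16.35
tcp_pos: [0.5053, 0.1017, 0.0559]
eef_rot: [180.0, -0.0, -139.8]
contact_force: [-1.6, 0.4, -3.0]
gripper_width: 0.0236
gripper_force: 40.0
```

Request:
apply_moves(targets=[[0,0,-0.001,0,0,0,0],[0,0,-0.001,0,0,0,0],[0,0,0,0,0,0,0],[0,0,0,0,0,0,0]])

```text
time_s: 16.68
tcp_pos: [0.5067, 0.1008, 0.0559]
eef_rot: [179.9, 0.0, -139.8]
contact_force: [-4.3, 3.5, -4.3]
gripper_width: 0.0235
gripper_force: 40.0
```

Request:
apply_moves(targets=[[0,0,-0.001,0,0,0,0],[0,0,0,0,0,0,0],[0,0,0,0,0,0,0],[0,0,0,0,0,0,0],[0,0,0,0,0,0,0],[0,0,0,0,0,0,0],[0,0,0,0,0,0,0]])

```text
time_s: 17.27
tcp_pos: [0.5073, 0.1007, 0.0559]
eef_rot: [179.9, 0.0, -139.8]
contact_force: [-6.0, 8.7, -2.7]
gripper_width: 0.024
gripper_force: 40.0
```

```bash
python3 go.py; python3 - <<'E'
from h import *
f=grab("scene","s3.npz")["frame"];g=grab("top","t3.npz")["frame"]
a=cv2.resize(f[130:220,210:320],None,fx=3.5,fy=3.5,interpolation=cv2.INTER_CUBIC);b=cv2.resize(g[150:240,185:295],None,fx=3.5,fy=3.5,interpolation=cv2.INTER_CUBIC)
cv2.imwrite("pics/s3.png",np.hstack([a,b])[:,:,::-1])
E
```

```text
t 17.27 p [507.3 100.7  55.9] rpy [ 1.7992e+02  5.0000e-02 -1.3976e+02] F [-6.   8.7 -2.7] w 24.0 g 40.0 j6 -83.0
```

View pics/s3.png

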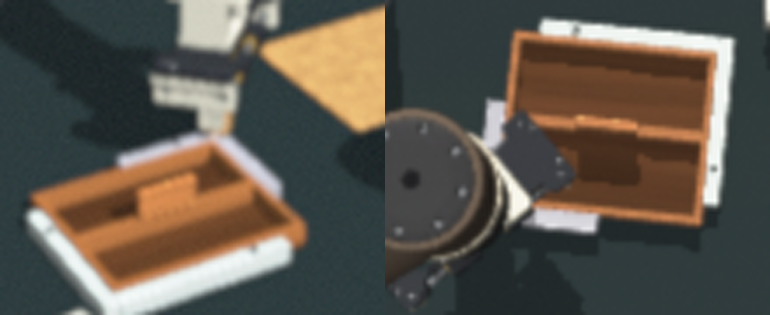

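Both arms lie against the tray's outer faces, and both force components are above 5 N, so the first check is done. I'll set the square down on the pad in this same orientation.

Request:
apply_moves(targets=[[0,0,0.008,0,0,0,0],[0,0,0.011,0,0,0,0],[0,0,0.016,0,0,0,0],[0,0,0,-0.03,0,0,0],[0,0,0,-0.03,0,0,0],[0,-0.01446,0.02871,0,0,0,0],[0,-0.01446,0.02871,0,0,0,0],[0,-0.01446,0.02871,0,0,0,0],[0,-0.01446,0.02871,0,0,0,0],[0,-0.01446,0.02871,0,0,0,0],[0,-0.01446,0.02871,0,0,0,0],[0,-0.01446,0.02871,0,0,0,0],[0,-0.01446,0.02871,0,0,0,0],[0,-0.01446,0.02871,0,0,0,0],[0,0,0,0,0,0,0],[0,0,0,0,0,0,0]])

```text
time_s: 18.7
tcp_pos: [0.4163, 0.4095, 0.1158]
eef_rot: [-180.0, 0.0, -139.6]
contact_force: [-1.2, -1.8, -3.5]
gripper_width: 0.0238
gripper_force: 40.0
```

```bash
python3 go.py 420.4 404.8 55 -139.8
```

```text
t 18.7 p [416.3 409.5 115.8] rpy [-1.7998e+02  1.0000e-02 -1.3957e+02] F [-1.2 -1.8 -3.5] w 23.8 g 40.0 j6 -113.0
tx -0.0001 ty -0.0063 tz 0.0608 az 0.0026 (shift first, then turn)
```

Lower it gently (the underside should touch at TCP z ≈ 53.6), release and rise.

Request:
apply_moves(targets=[[0,0,-0.006,0.02,0,0,0],[0,0,0,0.02,0,0,0],[0,0,0,0.012,0,0,0],[0,0,0,0.006,0,0,0],[0,0,0,0.003,0,0,0],[0,0,0,0,0,0,0],[0,0,0,0,0,0,0]])

```text
time_s: 19.28
tcp_pos: [0.4216, 0.4032, 0.0558]
eef_rot: [180.0, 0.1, -139.7]
contact_force: [-0.6, 0.0, -3.2]
gripper_width: 0.0235
gripper_force: 40.0
```

```bash
python3 go.py
```

```text
t 19.28 p [421.6 403.2  55.8] rpy [ 1.7999e+02  5.0000e-02 -1.3973e+02] F [-0.6  0.  -3.2] w 23.5 g 40.0 j6 -113.0
```

Request:
apply_moves(targets=[[0,0,0,0.002,0,0,0],[0,0,0,0.0,0,0,0],[0.55,0,0,0,0,0,0],[0.55,0,0,0,0,0,0],[0.55,0,0,0,0,0,0],[0.55,0,0,-0.01,0,0,0],[0.55,0,0,-0.03,0,0,0],[0.55,0,0,-0.03,0,0,0],[0.55,0,0,-0.03,0,0,0],[0.55,0,0,-0.03,0,0,0],[0.55,0,0,-0.02,0,0,0],[0.55,0.02,-0.0301,0,0,0,0],[0.55,0.02,-0.0301,0,0,0,0],[0.55,0.02,-0.0301,0,0,0,0],[0.55,0.02,-0.0301,0,0,0,0],[0.55,0.02,-0.0301,0,0,0,0],[0.55,0.02,-0.0301,0,0,0,0],[0.55,0.02,-0.0301,0,0,0,0]])

```text
time_s: 20.78
tcp_pos: [0.4505, 0.1501, 0.2042]
eef_rot: [-180.0, 0.1, -139.7]
contact_force: [0.5, 0.7, 0.3]
gripper_width: 0.0482
gripper_force: 0.0
```

Request:
apply_moves(targets=[[0.35,0.02,-0.0301,0,0,0,-0.07],[0.35,0.017,-0.032,0,0,0,-0.07],[0.35,0.013,-0.034,0,0,0,-0.07],[0.35,0.008,-0.035,0,0,0,-0.07],[0.35,0.004,-0.036,0,0,0,-0.07],[0.35,0.0,-0.036,0,0,0,-0.07],[0.35,-0.004,-0.036,0,0,0,-0.07],[0.35,0,0,0,0,0,-0.075],[0.35,0,0,0,0,0,-0.075],[0.35,0,0,0,0,0,-0.075],[0.35,0,0,0,0,0,-0.075],[0.35,0,0,0,0,0,-0.075],[0.35,0,0,0,0,0,-0.075],[0.35,0,0,0,0,0,-0.075],[0.35,0,0,0,0,0,-0.075],[0.35,0,0,0,0,0,-0.075],[0.35,0,0,0,0,0,-0.075],[0.35,0,0,0,0,0,-0.075],[0.35,0,0,0,0,0,-0.075],[0.35,0,0,0,0,0,-0.075]])

```text
time_s: 22.45
tcp_pos: [0.6108, -0.006, 0.2041]
eef_rot: [-180.0, -0.0, -8.1]
contact_force: [-0.3, -0.2, -0.5]
gripper_width: 0.0304
gripper_force: 0.0
```

```bash
cat > rings.py <<'E'
from h import *
c=grab("top","t4.npz");P=cloud(c);hsv=cv2.cvtColor(c["frame"],cv2.COLOR_RGB2HSV).astype(int);S,V=hsv[...,1],hsv[...,2]
m=(S<40)&(V>175)&(P[...,2]>.008)&(P[...,2]<.045)&(P[...,0]>.3)&(P[...,0]<.66)&(P[...,1]<-.18)&(P[...,1]>-.55)
for k in blobs(m):
    (x,y),r=cv2.minEnclosingCircle((ray(c,k.reshape(-1,2),.019)[:,:2]*1000).astype(np.float32));print("ring",round(x,1),round(y,1),round(r,1))
cv2.imwrite("pics/t4.png",cv2.resize(c["frame"][130:290,100:420],None,fx=2.5,fy=2.5)[:,:,::-1])
E
python3 rings.py; python3 go.py 450 -250 150 -4.5
```

```text
ring 423.7 -384.9 31.1
ring 437.4 -274.1 31.3
ring 526.0 -384.8 31.0
t 22.5 p [610.9  -6.  204. ] rpy [-1.7999e+02 -4.0000e-02 -7.6100e+00] F [-0.1  0.5 -1. ] w 30.4 g 0.0 j6 65.0
tx -0.1271 ty 0.2632 tz 0.0540 az -0.0345 (shift first, then turn)
```

View pics/t4.png

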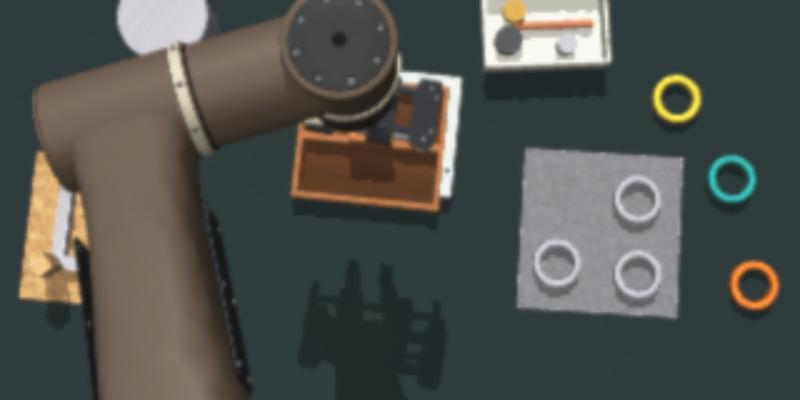

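Three grey rings are unmoved on the mat, at crop (556,263), (637,274) and (637,199). The tray is still flush and empty.

Request:
apply_moves(targets=[[0.35,-0.01724,0.03264,0.01,0,0,0],[0.35,-0.01724,0.03264,0.01,0,0,0],[0.35,-0.01724,0.03264,0.01,0,0,0],[0.35,-0.01724,0.03264,0.01,0,0,0],[0.35,-0.01724,0.03264,0.01,0,0,0],[0.35,-0.01724,0.03264,0.01,0,0,0],[0.35,-0.01724,0.03264,0.01,0,0,0],[0.35,-0.01724,0.03264,0.01,0,0,0],[0.35,0,0,0.02,0,0,-0.0345],[0.35,0,0,0.03,0,0,0],[0.35,0,0,0,0,0,0],[0.35,0,0,0,0,0,0]])

```text
time_s: 23.5
tcp_pos: [0.4353, -0.2441, 0.0729]
eef_rot: [180.0, 0.2, -5.5]
contact_force: [1.0, -0.2, 0.7]
gripper_width: 0.0306
gripper_force: 0.0
```

```bash
python3 go.py 439.7 -246.6 24 -4.5
```

```text
t 23.5 p [ 435.3 -244.1   72.9] rpy [ 1.7999e+02  1.7000e-01 -5.4700e+00] F [ 1.  -0.2  0.7] w 30.6 g 0.0 j6 91.0
tx 0.0047 ty 0.0021 tz 0.0489 az -0.0108 (shift first, then turn)
```

Request:
apply_moves(targets=[[0.35,0.0047,0.002,0.01,0,0,-0.011],[0.35,0,0,0.015,0,0,0],[0.35,0,0,0.015,0,0,0],[0.35,0,0,0.006,0,0,0],[0.35,0,0,0.0025,0,0,0],[0.35,0,0,0,0,0,0],[0,0,0,0,0,0,0],[0,0,0,0,0,0,0],[0,0,0,0,0,0,0],[0,0,0,0,0,0,0],[0,0,0,0,0,0,0]], newtons=20)

```text
time_s: 24.42
tcp_pos: [0.441, -0.2465, 0.0251]
eef_rot: [180.0, -0.1, -4.3]
contact_force: [-0.8, 1.2, 3.6]
gripper_width: 0.0086
gripper_force: 19.9
```

```bash
python3 go.py 551.5 -41.1 100 -4.5
```

```text
t 24.42 p [ 441.  -246.5   25.1] rpy [ 1.7999e+02 -5.0000e-02 -4.3400e+00] F [-0.8  1.2  3.6] w 8.6 g 19.9 j6 93.0
tx 0.0947 ty -0.2131 tz -0.0749 az 0.0018 (shift first, then turn)
```

Request:
apply_moves(targets=[[0,0,0,-0.015,0,0,0],[0,0,0,-0.03,0,0,0],[0,0,0,-0.03,0,0,0],[0,0.01353,-0.03044,0,0,0,0],[0,0.01353,-0.03044,0,0,0,0],[0,0.01353,-0.03044,0,0,0,0],[0,0.01353,-0.03044,0,0,0,0],[0,0.01353,-0.03044,0,0,0,0],[0,0.01353,-0.03044,0,0,0,0],[0,0.01353,-0.03044,0,0,0,0],[0,0,0,0,0,0,0],[0,0,0,0,0,0,0],[0,0,0,0,0,0,0]])

```text
time_s: 25.5
tcp_pos: [0.5507, -0.041, 0.0993]
eef_rot: [180.0, 0.1, -4.3]
contact_force: [-0.6, -0.4, -1.0]
gripper_width: 0.0083
gripper_force: 19.9
```

```bash
python3 go.py 551.5 -41.1 28 -4.5
```

```text
t 25.5 p [550.7 -41.   99.3] rpy [ 1.7999e+02  6.0000e-02 -4.3100e+00] F [-0.6 -0.4 -1. ] w 8.3 g 19.9 j6 70.0
tx 0.0009 ty -0.0000 tz 0.0713 az 0.0021 (shift first, then turn)
```

Request:
apply_moves(targets=[[0,0,0,0.025,0,0,0],[0,0,0,0.025,0,0,0],[0,0,0,0.014,0,0,0],[0,0,0,0.007,0,0,0],[0,0,0,0,0,0,0],[0.28,0,0,0,0,0,0],[0.28,0,0,0,0,0,0],[0.28,0,0,0,0,0,0]])

```text
time_s: 26.17
tcp_pos: [0.5517, -0.0413, 0.0294]
eef_rot: [-180.0, -0.1, -4.4]
contact_force: [-0.5, 0.4, -0.7]
gripper_width: 0.0218
gripper_force: 0.0
```

Request:
apply_moves(targets=[[0.28,0,0,-0.01,0,0,0],[0.3,0,0,-0.03,0,0,0],[0.35,0,0,-0.03,0,0,0],[0.35,-0.01122,0.03608,0,0,0,0],[0.35,-0.01122,0.03608,0,0,0,0],[0.35,-0.01122,0.03608,0,0,0,0],[0.35,-0.01122,0.03608,0,0,0,0],[0.35,-0.01122,0.03608,0,0,0,0],[0.35,-0.01122,0.03608,0,0,0,0],[0.35,-0.01122,0.03608,0,0,0,0],[0.35,-0.01122,0.03608,0,0,0,0],[0.35,-0.01122,0.03608,0,0,0,0],[0.35,0,0,0,0,0,0],[0.35,0,0,0,0,0,0],[0.35,0,0,0,0,0,0]])

```text
time_s: 27.42
tcp_pos: [0.4258, -0.3575, 0.0994]
eef_rot: [180.0, -0.1, -4.4]
contact_force: [-0.1, -0.4, -0.2]
gripper_width: 0.0308
gripper_force: 0.0
```

```bash
sed -i 's/<-.18)/<.1)/; s/<.66)/<.75)/; s/>-.55/>-.48/' rings.py; python3 rings.py; python3 go.py 425.9 -357.1 24 -4.5
```

```text
ring 556.1 -73.5 30.3
ring 615.9 -41.4 120.3
ring 737.7 -290.0 18.4
ring 731.6 -260.4 87.2
t 27.47 p [ 426.2 -356.9   99.3] rpy [ 1.7999e+02 -5.0000e-02 -4.3400e+00] F [ 0.1 -0.5 -0.2] w 30.8 g 0.0 j6 105.0
tx -0.0003 ty 0.0002 tz 0.0753 az 0.0018 (shift first, then turn)
```

```bash
cat > rs.py <<'E'
from h import *
c=grab("scene","s4.npz");P=cloud(c);hsv=cv2.cvtColor(c["frame"],cv2.COLOR_RGB2HSV).astype(int);S,V=hsv[...,1],hsv[...,2]
m=(S<40)&(V>160)&(P[...,2]>.006)&(P[...,2]<.04)&(P[...,0]>.3)&(P[...,0]<.66)&(P[...,1]<-.18)&(P[...,1]>-.5)
for k in blobs(m):
    (x,y),r=cv2.minEnclosingCircle((ray(c,k.reshape(-1,2),.019)[:,:2]*1000).astype(np.float32));print("ring",round(x,1),round(y,1),round(r,1))
E
python3 rs.py
```

```text
ring 534.1 -387.5 39.0
ring 432.0 -392.9 39.5
```

Request:
apply_moves(targets=[[0.35,0,0,0.025,0,0,0],[0.35,0,0,0.025,0,0,0],[0.35,0,0,0.015,0,0,0],[0.35,0,0,0.0075,0,0,0],[0.35,0,0,0.0025,0,0,0],[0.35,0,0,0,0,0,0],[0,0,0,0,0,0,0],[0,0,0,0,0,0,0],[0,0,0,0,0,0,0],[0,0,0,0,0,0,0],[0,0,0,0,0,0,0]])

```text
time_s: 28.43
tcp_pos: [0.4263, -0.3575, 0.0244]
eef_rot: [180.0, -0.1, -4.3]
contact_force: [-0.1, 1.5, 4.4]
gripper_width: 0.0093
gripper_force: 20.3
```

```bash
python3 go.py 634.3 -47.7 100 -4.5
```

```text
t 28.43 p [ 426.3 -357.5   24.4] rpy [ 1.7997e+02 -7.0000e-02 -4.3400e+00] F [-0.1  1.5  4.4] w 9.3 g 20.3 j6 105.0
tx 0.1839 ty -0.3246 tz -0.0756 az 0.0018 (shift first, then turn)
```

Request:
apply_moves(targets=[[0,0,0,-0.015,0,0,0],[0,0,0,-0.03,0,0,0],[0,0,0,-0.03,0,0,0],[0,0.01839,-0.03246,0,0,0,0],[0,0.01839,-0.03246,0,0,0,0],[0,0.01839,-0.03246,0,0,0,0],[0,0.01839,-0.03246,0,0,0,0],[0,0.01839,-0.03246,0,0,0,0],[0,0.01839,-0.03246,0,0,0,0],[0,0.01839,-0.03246,0,0,0,0],[0,0.01839,-0.03246,0,0,0,0],[0,0.01839,-0.03246,0,0,0,0],[0,0.01839,-0.03246,0,0,0,0],[0,0,0,0,0,0,0],[0,0,0,0,0,0,0],[0,0,0,0,0,0,0]])

```text
time_s: 29.77
tcp_pos: [0.6334, -0.0474, 0.0981]
eef_rot: [180.0, 0.1, -4.3]
contact_force: [-0.6, -0.1, -1.0]
gripper_width: 0.0084
gripper_force: 20.3
```

```bash
python3 go.py 634.3 -47.7 28 -4.5
```

```text
t 29.77 p [633.4 -47.4  98.1] rpy [ 1.7999e+02  6.0000e-02 -4.3200e+00] F [-0.6 -0.1 -1. ] w 8.4 g 20.3 j6 72.0
tx 0.0010 ty 0.0003 tz 0.0701 az 0.0020 (shift first, then turn)
```

Request:
apply_moves(targets=[[0,0,0,0.025,0,0,0],[0,0,0,0.025,0,0,0],[0,0,0,0.013,0,0,0],[0,0,0,0.007,0,0,0],[0,0,0,0,0,0,0],[0.28,0,0,0,0,0,0],[0.28,0,0,0,0,0,0],[0.28,0,0,0,0,0,0]])

```text
time_s: 30.43
tcp_pos: [0.6346, -0.0476, 0.0298]
eef_rot: [-180.0, -0.1, -4.4]
contact_force: [-0.6, 0.1, -0.8]
gripper_width: 0.022
gripper_force: 0.0
```

Request:
apply_moves(targets=[[0.28,0,0,-0.01,0,0,0],[0.3,0,0,-0.03,0,0,0],[0.35,0,0,-0.03,0,0,0],[0.35,-0.00822,0.03724,0,0,0,0],[0.35,-0.00822,0.03724,0,0,0,0],[0.35,-0.00822,0.03724,0,0,0,0],[0.35,-0.00822,0.03724,0,0,0,0],[0.35,-0.00822,0.03724,0,0,0,0],[0.35,-0.00822,0.03724,0,0,0,0],[0.35,-0.00822,0.03724,0,0,0,0],[0.35,-0.00822,0.03724,0,0,0,0],[0.35,-0.00822,0.03724,0,0,0,0],[0.35,-0.00822,0.03724,0,0,0,0],[0.35,0,0,0,0,0,0],[0.35,0,0,0,0,0,0],[0.35,0,0,0,0,0,0]])

```text
time_s: 31.77
tcp_pos: [0.5236, -0.4128, 0.0995]
eef_rot: [180.0, -0.0, -4.4]
contact_force: [-0.6, 1.0, 0.0]
gripper_width: 0.0304
gripper_force: 0.0
```

```bash
python3 rs.py; python3 go.py 523.8 -412.7 24 -4.5;python3 rings.py
```

```text
ring 532.9 -393.3 39.7
t 31.82 p [ 524.  -412.2   99.4] rpy [ 1.7999e+02 -5.0000e-02 -4.3300e+00] F [-0.2 -0.   0.3] w 30.7 g 0.0 j6 107.0
tx -0.0002 ty 0.0006 tz 0.0754 az 0.0019 (shift first, then turn)
ring 556.1 -73.5 30.3
ring 632.6 -74.2 30.4
ring 614.3 -41.4 121.4
```

View pics/t4.png

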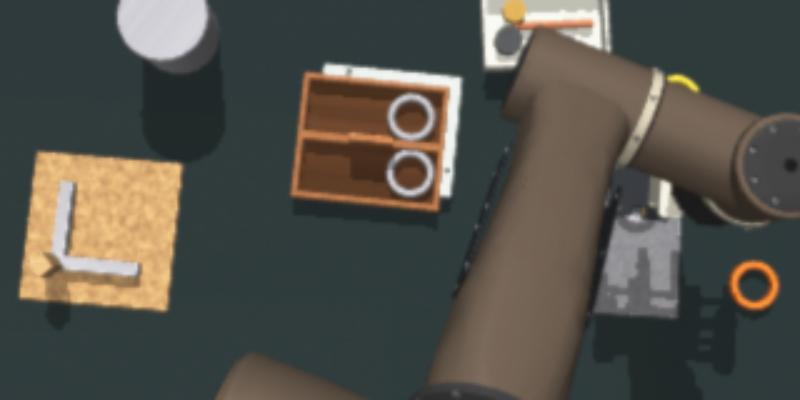

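Two rings lie flat in the tray at crop (410,117) and (410,173), the square lies on the pad, and the third ring is under the gripper.

Request:
apply_moves(targets=[[0.35,0,0,0.025,0,0,0],[0.35,0,0,0.025,0,0,0],[0.35,0,0,0.015,0,0,0],[0.35,0,0,0.0075,0,0,0],[0.35,0,0,0.0025,0,0,0],[0.35,0,0,0,0,0,0],[0,0,0,0,0,0,0],[0,0,0,0,0,0,0],[0,0,0,0,0,0,0],[0,0,0,0,0,0,0],[0,0,0,0,0,0,0]])

```text
time_s: 32.78
tcp_pos: [0.5242, -0.4129, 0.0245]
eef_rot: [180.0, -0.1, -4.3]
contact_force: [-0.8, 1.2, 4.3]
gripper_width: 0.0091
gripper_force: 20.5
```

```bash
python3 go.py 555.5 10.7 100 -4.5
```

```text
t 32.78 p [ 524.2 -412.9   24.5] rpy [ 1.7997e+02 -8.0000e-02 -4.3400e+00] F [-0.8  1.2  4.3] w 9.1 g 20.5 j6 107.0
tx -0.0008 ty -0.4248 tz -0.0755 az 0.0018 (shift first, then turn)
```

Request:
apply_moves(targets=[[0,0,0,-0.015,0,0,0],[0,0,0,-0.03,0,0,0],[0,0,0,-0.03,0,0,0],[0,0,-0.0354,0,0,0,0],[0,0,-0.0354,0,0,0,0],[0,0,-0.0354,0,0,0,0],[0,0,-0.0354,0,0,0,0],[0,0,-0.0354,0,0,0,0],[0,0,-0.0354,0,0,0,0],[0,0,-0.0354,0,0,0,0],[0,0,-0.0354,0,0,0,0],[0,0,-0.0354,0,0,0,0],[0,0,-0.0354,0,0,0,0],[0,0,-0.0354,0,0,0,0],[0,0,-0.0354,0,0,0,0],[0,0,0,0,0,0,0],[0,0,0,0,0,0,0],[0,0,0,0,0,0,0]])

```text
time_s: 34.28
tcp_pos: [0.5556, 0.0111, 0.0986]
eef_rot: [180.0, 0.0, -4.3]
contact_force: [0.5, 0.5, -0.4]
gripper_width: 0.0087
gripper_force: 20.5
```

```bash
python3 go.py 555.5 10.7 28 -4.5
```

```text
t 34.28 p [555.6  11.1  98.6] rpy [ 1.8e+02  2.0e-02 -4.3e+00] F [ 0.5  0.5 -0.4] w 8.7 g 20.5 j6 64.0
tx -0.0001 ty 0.0004 tz 0.0706 az 0.0022 (shift first, then turn)
```

Request:
apply_moves(targets=[[0,0,0,0.025,0,0,0],[0,0,0,0.025,0,0,0],[0,0,0,0.013,0,0,0],[0,0,0,0.007,0,0,0],[0,0,0,0,0,0,0],[0.28,0,0,0,0,0,0],[0.28,0,0,0,0,0,0],[0.28,0,0,0,0,0,0]])

```text
time_s: 34.95
tcp_pos: [0.5566, 0.0109, 0.0296]
eef_rot: [-180.0, -0.1, -4.4]
contact_force: [0.1, -0.9, 0.5]
gripper_width: 0.0222
gripper_force: 0.0
```

Request:
apply_moves(targets=[[0.28,0,0,-0.01,0,0,0],[0.3,0,0,-0.03,0,0,0],[0.6,0,0,-0.03,0,0,0],[0.6,0,0,-0.03,0,0,0],[0.6,0,0,-0.01,0,0,0],[0.6,-0.01488,-0.03464,0,0,0,0],[0.6,-0.01488,-0.03464,0,0,0,0],[0.6,-0.01488,-0.03464,0,0,0,0],[0.6,-0.01488,-0.03464,0,0,0,0],[0.6,-0.01488,-0.03464,0,0,0,0],[0.6,-0.01488,-0.03464,0,0,0,0],[0.6,-0.01488,-0.03464,0,0,0,0],[0.6,-0.01488,-0.03464,0,0,0,0],[0.6,-0.01488,-0.03464,0,0,0,0],[0.6,-0.01488,-0.03464,0,0,0,0],[0.6,-0.01488,-0.03464,0,0,0,0],[0.6,0,0,0,0,0,0]])

```text
time_s: 36.37
tcp_pos: [0.4203, 0.4092, 0.1399]
eef_rot: [-179.8, -0.1, -4.1]
contact_force: [0.8, 0.2, 0.9]
gripper_width: 0.0527
gripper_force: 0.0
```

Request:
apply_moves(targets=[[0.6,0,0,0,0,0,0.0752],[0.6,0,0,0,0,0,0.0752],[0.6,0,0,0,0,0,0.0752],[0.6,0,0,0,0,0,0.0752],[0.6,0,0,0,0,0,0.0752],[0.6,0,0,0,0,0,0.0752],[0.6,0,0,0,0,0,0.0752],[0.6,0,0,0,0,0,0.0752],[0.6,0,0,0,0,0,0.0752],[0.6,0,0,0,0,0,0.0752],[0.6,0,0,0,0,0,0.0752],[0.6,0,0,0,0,0,0.0752],[0.6,0,0,0,0,0,0.0752],[0.6,0,0,0,0,0,0.0752],[0.6,0,0,0,0,0,0.0752],[0.6,0,0,0,0,0,0.0752],[0.6,0,0,0,0,0,0.0752],[0.6,0,0,0,0,0,0.0752],[0.6,0,0,0,0,0,0.0752],[0.6,0,0,0,0,0,0.0752]])

```text
time_s: 38.03
tcp_pos: [0.4216, 0.4034, 0.1397]
eef_rot: [180.0, 0.1, -140.0]
contact_force: [0.9, -0.8, 0.0]
gripper_width: 0.0526
gripper_force: 0.0
```

```bash
python3 rings.py; python3 tray.py;python3 go.py 421.6 403.2 53.6 -139.7; python3 - <<'E'
from h import *
c=grab("scene","s5.npz");P=cloud(c);X,Y,Z=np.moveaxis(P,-1,0)
m=(abs(X-.42)<.05)&(abs(Y-.40)<.05)&(Z>.062)&(Z<.085);print("handle",m.sum(),P[m].mean(0))
E
```

```text
ring 556.1 -73.5 30.3
ring 559.4 38.6 30.5
ring 632.6 -74.2 30.4
ring 614.3 -41.4 121.4
ring 713.2 -261.2 84.9
ring 740.2 -287.5 14.5
((596.7583618164062, -19.79210662841797), (201.1168212890625, 172.72158813476562), 85.16990661621094) [[502.0, -113.0], [674.0, -127.0], [691.0, 73.0], [519.0, 88.0]]
t 38.13 p [421.6 403.4 139.6] rpy [ 1.7997e+02  6.0000e-02 -1.3982e+02] F [0.2 1.4 0.1] w 52.3 g 0.0 j6 -113.0
tx 0.0001 ty -0.0002 tz 0.0860 az -0.0013 (shift first, then turn)
handle 29 [0.42695726 0.39990627 0.0692547 ]
```

View pics/t4.png

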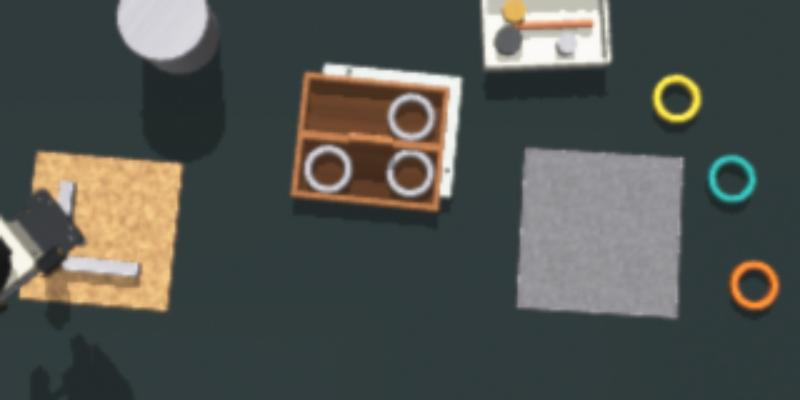

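All three bangles lie flat in the flush tray. Now the second check.

Request:
apply_moves(targets=[[0.6,0,0,0.03,0,0,0],[0.6,0,0,0.025,0,0,0],[0.6,0,0,0.02,0,0,0],[0.6,0,0,0.011,0,0,0],[0.6,0,0,0,0,0,0],[0,0,0,0,0,0,0],[0,0,0,0,0,0,0],[0,0,0,0,0,0,0],[0,0,0,0,0,0,0],[0,0,0,0,0,0,0],[0,0,0,0,0,0,0]], newtons=40)

```text
time_s: 39.1
tcp_pos: [0.4218, 0.4038, 0.0535]
eef_rot: [180.0, 0.1, -139.7]
contact_force: [-2.3, 0.1, 5.4]
gripper_width: 0.0238
gripper_force: 40.0
```

Request:
apply_moves(targets=[[0,0,0,-0.02,0,0,0],[0,0,0,-0.03,0,0,0],[0,0,0,-0.02,0,0,0],[0,0.01447,-0.02814,0,0,0,0],[0,0.01447,-0.02814,0,0,0,0],[0,0.01447,-0.02814,0,0,0,0],[0,0.01447,-0.02814,0,0,0,0],[0,0.01447,-0.02814,0,0,0,0],[0,0.01447,-0.02814,0,0,0,0],[0,0.01447,-0.02814,0,0,0,0],[0,0.01447,-0.02814,0,0,0,0],[0,0.01447,-0.02814,0,0,0,0],[0,0,0,0,0,0,0],[0,0,0,0,0,0,0],[0,0,0,0,0,0,0]])

```text
time_s: 40.35
tcp_pos: [0.4859, 0.1257, 0.1225]
eef_rot: [180.0, -0.0, -139.8]
contact_force: [-0.7, 0.4, -2.3]
gripper_width: 0.0236
gripper_force: 40.0
```

```bash
python3 go.py 485.6 125.8 56.5 -139.7
```

```text
t 40.35 p [485.9 125.7 122.5] rpy [ 1.7999e+02 -1.0000e-02 -1.3976e+02] F [-0.7  0.4 -2.3] w 23.6 g 40.0 j6 -87.0
tx 0.0001 ty 0.0003 tz 0.0660 az -0.0007 (shift first, then turn)
```

Request:
apply_moves(targets=[[0,0,0,0.02,0,0,0],[0,0,0,0.02,0,0,0],[0,0,0,0.016,0,0,0],[0,0,0,0.01,0,0,0],[0,0,0,0.0,0,0,0],[0,0,-0.007,0,0,0,0],[0,0,-0.007,0,0,0,0],[0,0,-0.007,0,0,0,0],[0,0,-0.005,0,0,0,0],[0,0,-0.002,0,0,0,0],[0,0,-0.001,0,0,0,0],[0,0,-0.001,0,0,0,0],[0,0,-0.001,0,0,0,0],[0,0,0,0,0,0,0]])

```text
time_s: 41.52
tcp_pos: [0.5061, 0.1022, 0.0566]
eef_rot: [-180.0, 0.0, -139.7]
contact_force: [0.4, 0.7, -3.1]
gripper_width: 0.0238
gripper_force: 40.0
```

Request:
apply_moves(targets=[[0,0,-0.001,0,0,0,0],[0,0,-0.001,0,0,0,0],[0,0,0,0,0,0,0],[0,0,0,0,0,0,0]])

```text
time_s: 41.85
tcp_pos: [0.5072, 0.1009, 0.0565]
eef_rot: [180.0, -0.0, -139.7]
contact_force: [-0.5, 1.8, -2.1]
gripper_width: 0.024
gripper_force: 40.0
```

Request:
apply_moves(targets=[[0,0,-0.001,0,0,0,0],[0,0,-0.001,0,0,0,0],[0,0,0,0,0,0,0],[0,0,0,0,0,0,0],[0,0,0,0,0,0,0]])

```text
time_s: 42.27
tcp_pos: [0.5075, 0.1008, 0.0565]
eef_rot: [179.9, 0.0, -139.7]
contact_force: [-9.9, 13.0, 2.6]
gripper_width: 0.0237
gripper_force: 40.0
```

Request:
apply_moves(targets=[[0,0,-0.001,0,0,0,0],[0,0,0,0,0,0,0],[0,0,0,0,0,0,0],[0,0,0,0,0,0,0],[0,0,0,0,0,0,0],[0,0,0,0,0,0,0]])

```text
time_s: 42.77
tcp_pos: [0.5077, 0.1006, 0.0565]
eef_rot: [179.8, 0.0, -139.7]
contact_force: [-14.6, 18.8, 5.2]
gripper_width: 0.0236
gripper_force: 40.0
```

Request:
apply_moves(targets=[[0,0,0.001,0,0,0,0],[0,0,0,0,0,0,0],[0,0,0,0,0,0,0],[0,0,0,0,0,0,0],[0,0,0,0,0,0,0],[0,0,0,0,0,0,0],[0,0,0,0,0,0,0]])

```text
time_s: 43.35
tcp_pos: [0.5076, 0.1007, 0.0565]
eef_rot: [179.9, 0.0, -139.7]
contact_force: [-9.3, 11.7, 1.4]
gripper_width: 0.0238
gripper_force: 40.0
```

Request:
apply_moves(targets=[[0,0,0.008,0,0,0,0],[0,0,0.011,0,0,0,0],[0,0,0.012,0,0,0,0],[0,0,0,-0.03,0,0,0],[0,0,0,-0.03,0,0,0],[0,-0.01446,0.0281,0,0,0,0],[0,-0.01446,0.0281,0,0,0,0],[0,-0.01446,0.0281,0,0,0,0],[0,-0.01446,0.0281,0,0,0,0],[0,-0.01446,0.0281,0,0,0,0],[0,-0.01446,0.0281,0,0,0,0],[0,-0.01446,0.0281,0,0,0,0],[0,-0.01446,0.0281,0,0,0,0],[0,-0.01446,0.0281,0,0,0,0],[0,0,0,0,0,0,0],[0,0,0,0,0,0,0],[0,0,0,0,0,0,0]])

```text
time_s: 44.77
tcp_pos: [0.4235, 0.3997, 0.1161]
eef_rot: [-180.0, -0.1, -139.7]
contact_force: [0.4, 0.4, -3.0]
gripper_width: 0.0237
gripper_force: 40.0
```

```bash
python3 go.py 421.6 403.2 54 -139.7
```

```text
t 44.77 p [423.5 399.7 116.1] rpy [-1.7997e+02 -6.0000e-02 -1.3965e+02] F [ 0.4  0.4 -3. ] w 23.7 g 40.0 j6 -112.0
tx -0.0008 ty 0.0039 tz 0.0621 az 0.0005 (shift first, then turn)
```

Request:
apply_moves(targets=[[0,0,0.002,0.02,0,0,0],[0,0,0,0.02,0,0,0],[0,0,0,0.012,0,0,0],[0,0,0,0.006,0,0,0],[0,0,0,0.003,0,0,0],[0,0,0,0.0012,0,0,0],[0,0,0,0,0,0,0],[0,0,0,0,0,0,0],[0.55,0,0,0,0,0,0],[0.55,0,0,0,0,0,0],[0.55,0,0,0,0,0,0],[0.55,0,0,-0.01,0,0,0],[0.55,0,0,-0.03,0,0,0],[0.55,0,0,-0.03,0,0,0],[0.55,0,0,-0.03,0,0,0],[0.55,0,0,-0.03,0,0,0],[0.55,0,0.03,0,0,0,0],[0.55,0,0.03,0,0,0,0],[0.55,0,0.03,0,0,0,0],[0.55,0,0,0,0,0,0]])

```text
time_s: 46.43
tcp_pos: [0.3627, 0.4734, 0.1859]
eef_rot: [179.9, 0.1, -139.6]
contact_force: [-0.2, -0.6, 0.5]
gripper_width: 0.048
gripper_force: 0.0
```

```bash
python3 rings.py; python3 tray.py;python3 go.py; python3 - <<'E'
from h import *
c=load("t4.npz");P=cloud(c);X,Y,Z=np.moveaxis(P,-1,0);hsv=cv2.cvtColor(c["frame"],cv2.COLOR_RGB2HSV)
m=(abs(X-.47)<.1)&(abs(Y-.345)<.1)&(hsv[...,1]<45)&(hsv[...,2]>140)&(Z>0)
for k in blobs(m): print("sq",(ray(c,k.reshape(-1,2),.021)[:,:2].min(0)*1000).round(),(ray(c,k.reshape(-1,2),.021)[:,:2].max(0)*1000).round())
print("sq z",np.median(Z[m]))
E
```

```text
ring 556.1 -73.5 30.3
ring 559.7 38.6 30.5
ring 632.7 -74.2 30.3
ring 614.3 -41.4 121.4
ring 722.0 -261.3 85.9
ring 740.2 -287.5 14.5
((596.7583618164062, -19.79210662841797), (201.1168212890625, 172.72158813476562), 85.16990661621094) [[502.0, -113.0], [674.0, -127.0], [691.0, 73.0], [519.0, 88.0]]
t 46.53 p [364.1 470.9 185.3] rpy [ 1.7998e+02  4.0000e-02 -1.3958e+02] F [-0.1  0.3  0.9] w 48.0 g 0.0 j6 -121.0
sq [357. 533.] [400. 578.]
sq [413. 289.] [537. 404.]
sq z 0.023319822947752145
```

View pics/t4.png

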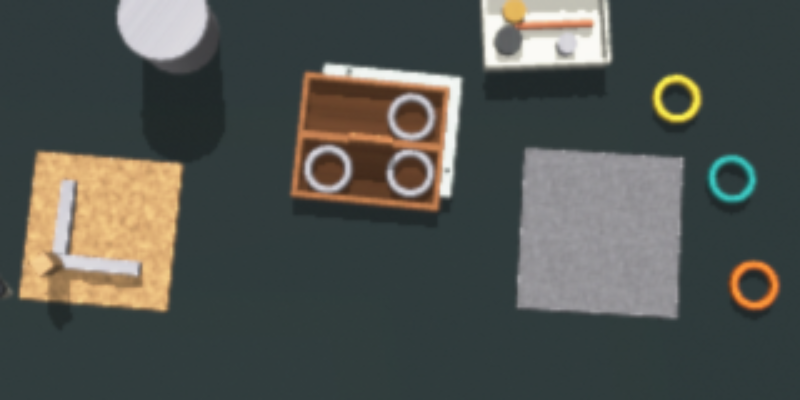

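The tray is flush (crop 370,140) with three rings flat in it. The square lies flat on the pad (crop 95,235), centred near (475,346) mm against the pad's (471,345). The arm is clear, so I'm handing in.

```bash
python3 -c "
from plant import *;print(close_job())"
```

```text
the job is handed in; nothing more can be done
None
```

I've handed the job in, with no verdict shown: the tray was flush in the stop with all three bangles flat in it, both square checks pressed on both faces, the square was back flat on its pad, and the canister and white box weren't touched.

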